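# Close the inclined fluid filter with its bayonet cover

## Task

The fluid filter on the bench has been left open. Pick up its black cover with the strainer, offer it to the tilted housing with its two lugs in the entry slots, push it in against the spring and turn it about a quarter clockwise until it clicks home, then let go so that the cover stays locked by itself. Leave the tools and parts lying around where they are.

Things in the scene. Friction and masses are not known exactly. Their poses are not given: they have to be found in the camera images.
- cover: Loose filter cover, 0.2 to 0.42 kg, 96 mm long, stands upright at first. Origin: centre of the underside of its black flange (76 mm across, z 0 to 9 mm). z runs along its axis, up out of the cover; x along its two lugs and its wing grip. Below: steel spigot 50 mm across to z = -26 mm, brass strainer 42 mm across to z = -56 mm, its flat foot. Half a turn round gives the same fit.
- cover_grip (a point): Middle of the cover's wing grip, on its axis 30 mm above its origin. The wing is 58 mm long (cover x), 16 mm thick (cover y), from z = 9 to 40 mm of the cover; pinch it across its thickness.
- cover_lug (a point): Outer face of one steel lug of the cover, at its +x, 32.5 mm from the axis (the other is at -x): each 16 mm wide (cover y) and from z = -12 to -20 mm of the cover. Yellow strokes on the flange mark both.
- housing: Fixed aluminium filter housing, 92 mm across, on a grey stand; its mouth, 150 mm above the bench, leans 30 degrees from vertical, to the robot and its right. Origin: centre of the mouth (bore 55 mm). z points out of it along the axis, x along the two locking notches. The locked cover's x lies along this x (either way round), z along z, its origin 6 mm out along z (gap under the flange).
- housing_slot (a point): Entry slot for a lug, at the rim, 32 mm from the axis, +80 degrees from the housing's x about its z (a yellow stroke outside it; another slot opposite). It admits a lug up to 5 degrees askew. The slotted ring is 10 mm thick: only with the flange less than 2 mm above the mouth are the lugs clear below it and free to turn, clockwise seen from outside (negative about z).
- housing_notch (a point): Locking notch under the ring, at the rim, 32 mm from the axis along the housing's +x (a white dot outside it; another opposite), 80 degrees clockwise from the slot. The spring lifts a lug 4 mm into it once the push is eased. Turned less than 76 degrees the cover does not lock; solid stops bar turning past 86 degrees, and turning anticlockwise from the slot.
- follower (a joint): Travel of the spring follower plate inside the housing, m: 0 when empty, 0.006 with the cover locked, 0.012 with the flange down on the mouth. The strainer's foot meets it when the flange is 12 mm above the mouth; the spring pushes back 5 N there, 0.6 N more per mm, 12 N with the flange on the mouth.
- driver: Bystander: screwdriver with a red handle, 182 mm long, lying on the bench. Leave it alone.
- valve_body: Bystander: black injector body, 90 mm long, lying on the bench. Leave it alone.
- brush: Bystander: wooden parts brush, 153 mm long, lying on the bench. Leave it alone.
- fluid_jar: Bystander: small amber jar with a black lid, 71 mm tall. Leave it alone.
Not all that is in view belongs to the job. Leave any green or turquoise look-alike of the cover alone.

How it is judged:
By the outcome, as a careful person would: the job done as asked, in the order asked, and still so for the second after the job is handed in, with the robot touching nothing.
It also fails if it takes over 48 s, if anything falls off the work surface, if the arm or the gripper's body presses on something with over 40 N, if the wrist force passes 120 N, or if a joint passes its speed limit or range.

## Robot

A 6-joint arm with a two-finger parallel gripper is mounted at the origin on a cart in front of the work surface, level with it; the furniture and walls round the work are solid. World frame = base frame: x ahead of the robot, y to its left, z up, the work surface at z = 0. Lengths are in m, angles in rad, forces in N, time in s.
With the tool pointing down it reaches from about 0.35 to 0.85 m from the base axis. Payload 8.1 kg.
Tool frame: the origin (TCP) lies between the finger pads; the fingertips stand tips_ahead ahead of it and the grasp point (between the pads) lies 8 mm behind it (tips_ahead is the distance from the TCP to the fingertips, in m); z points along the fingers, x is the direction in which the jaws open and shut, and the axes are right-handed (so a half turn about z gives the same grasp; the last joint's range is limited). The gripper opens to 93 mm and grips with 3 to 60 N. Pads are 15 mm wide; open, the fingers measure 128 mm over their backs; the gripper's body (75 mm by 188 mm) begins 65 mm behind the grasp point.
Start: joints at [-1.186, 0.13, 1.488, -0, 1.523, -0.085], TCP at [0.272, -0.535, 0.23] pointing down, gripper open.
Joint ranges: [-2.96, 2.96], [-0.89, 2.26], [0.02, 2.5], [-1.34, 4.48], [0, 2.73], [-2.66, 2.66]. Speed limits (rad/s): [2.39, 2.39, 2.79, 3.14, 3.14, 3.14].

## Interface

Orientations are given as a rotation vector (axis times angle).
In Python, from plant import * gives the robot as it stands.
- The arm moves only by the tool play_rows, never from a script. Its argument "increments" is a list that holds one entry, the list of rows, each a list of 4 numbers: the shift along the tool's x, y, z in cm, then the turn about the tool's z in rad. A call has 1 to 5 rows; each row is the pose to reach, as a shift and turn from the pose measured when the call began, along the tool's axes at that moment; what a row does not reach only later rows make up. A row lasts 1/10 s, in which the tool goes at most 50 mm and 8.59 degrees, less where a joint would pass 70% of its speed; a pose out of reach is approached as far as the arm can. A call with a gripper value outside its range is refused whole. "jaw" is the finger opening in cm, from 0 to 9.3, set as the call begins (left out, the last holds). The fingers move at their own pace and stop on an object; "squeeze" is the grip in N (left out, the last holds). Time passes only in rows, so rows that repeat a pose let the fingers close. It gives the time, the measured TCP pose, the force and the opening at its end, in the units of the state.
- read_state(): the state, without advancing time (a new reading comes with each control period).
- read_camera(name): name is "side" or "top"; returns (picture, depth): 400x640x3 uint8, blue, green, red; 400x640 float32, m along the optical axis (not along the pixel's ray), 0 where there is no reading.
- camera_params(name): a dict with "K" (3x3 intrinsics, pixels), "k1" (the pictures are not rectified: a ray, as slopes to the right and down, at radius r is drawn at 1 + k1 r^2 times it, then the intrinsics apply), "eye" and "orientation" of the camera in the world. Camera axes: x right, y up, looking along -z (the intrinsics and any distortion apply to the point x, -y, -z); pixel columns grow to the right and rows downward; lengths in m; the calibration is good to about 2 mm. A picture is of the moment at which its call begins. camera_params takes no time and is no camera call.
- close_job(): hands the job in, once; it reports no verdict.
The state is a dict: "t": time; "q": joint angles; "dq": joint speeds; "joint_torque": joint torques, N m; "tool_pos": TCP position; "orientation": TCP orientation; "force": force on the tool from outside, world axes, zero at the start; "wrist_torque": the same for the moment, N m; "opening": finger opening in m.
Only numpy, scipy, OpenCV 4.12 (cv2) and the standard library are available. Lean on these libraries where they do the work, as an engineer would, in place of code of your own. Each camera call takes 0.05 s, during which the arm holds its last target.

## Working session

There is one attempt and no reset: what is moved stays moved. The work goes in short steps, Python scripts to look and compute and a tool call to move; the robot and the scene stay as the last step left them, time stands still between calls to the robot, and variables do not carry over. Pictures are saved under pics/ and viewed, and the job is handed in when it is done.

Besides the shell and the picture viewer there is one more tool, called as name(argument=value, ...), one argument or row to a line, values as JSON. play_rows: Moves the arm, as the interface text tells. Its arguments: {"type":"object","properties":{"increments":{"type":"array"},"jaw":{"type":"number"},"squeeze":{"type":"number"}},"required":["increments"]}

```bash
ls; mkdir -p pics; python3 - <<'E'
from plant import *
import cv2
s=read_state();print({k:s[k] for k in s})
for n in("top","side"):
    p,d=read_camera(n);cv2.imwrite(f"pics/{n}0.png",p)
    import numpy as np
    np.save(f"pics/{n}0d.npy",d);print(n,camera_params(n), (d>0).mean())
E
```

```text
pics
{'t': 0.0, 'q': array([-1.18645095e+00,  1.31156735e-01,  1.48925932e+00, -4.42500702e-06,
        1.52295796e+00, -8.53825076e-02]), 'dq': array([ 0.00075255, -0.00042667, -0.00033188,  0.00175319, -0.00304242,
        0.00056967]), 'joint_torque': array([-1.54310095e-03, -5.59829056e+01, -4.91760671e+01,  7.69675942e-02,
        3.52845923e-02, -1.24258358e-04]), 'tool_pos': array([ 0.27141546, -0.53450983,  0.22860101]), 'orientation': array([-2.67650802e+00,  1.64294860e+00,  2.25456491e-03]), 'force': array([-0.06530113,  0.049817  ,  0.1089377 ]), 'wrist_torque': array([-0.0350907 ,  0.03550651, -0.01794436]), 'opening': 0.09335081423225794}
top {'K': array([[519.90799662,   0.        , 321.50356963],
       [  0.        , 519.90799662, 198.55028345],
       [  0.        ,   0.        ,   1.        ]]), 'k1': -0.12592285064370745, 'eye': array([ 0.27237949, -0.11867125,  1.55512949]), 'orientation': array([ 0.14653673, -0.15178232, -1.56598063])} 0.99576171875
side {'K': array([[384.33185584,   0.        , 316.5171335 ],
       [  0.        , 384.33185584, 199.40652428],
       [  0.        ,   0.        ,   1.        ]]), 'k1': -0.017444935474709843, 'eye': array([0.47402956, 0.94725595, 0.72472682]), 'orientation': array([ 0.07890719, -1.54141809, -2.63967334])} 0.996109375
```

View pics/top0.png

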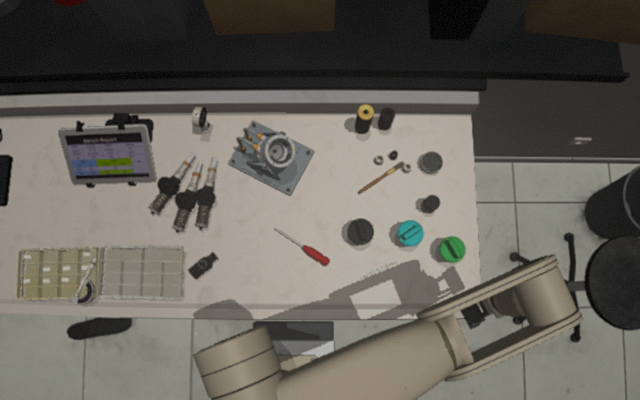

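View pics/side0.png

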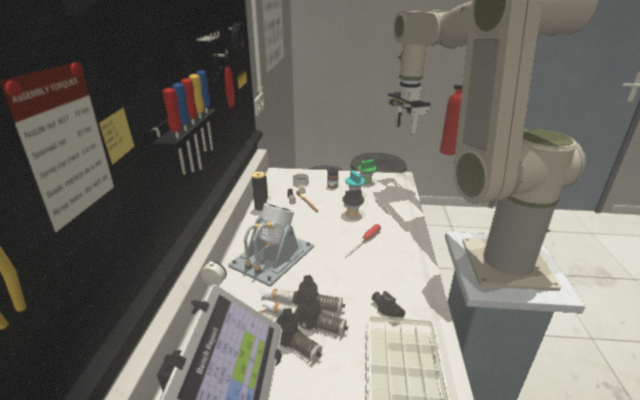

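Cover-like parts in the top view: black (360,232), turquoise (410,234), green (452,249). The black one fits "black cover"; the other two are the look-alikes. The housing is at (275,152). I'll confirm with enlarged crops.

```bash
cat > h.py <<'E'
import numpy as np, cv2
from scipy.spatial.transform import Rotation as R
from plant import *
def cam(n):
    c=camera_params(n); return c['K'],c['k1'],np.array(c['eye']),R.from_rotvec(c['orientation']).as_matrix()
def rays(n,uv):
    K,k1,e,M=cam(n); uv=np.atleast_2d(np.array(uv,float))
    s=(uv-[K[0,2],K[1,2]])/[K[0,0],K[1,1]]
    x=s.copy()
    for _ in range(30): x=s/(1+k1*(x**2).sum(1,keepdims=True))
    d=np.c_[x[:,0],-x[:,1],-np.ones(len(x))]
    return e,d@M.T      # unit depth along axis
def plane(n,uv,z):
    e,d=rays(n,uv); return e+d*((z-e[2])/d[:,2])[:,None]
def deproj(n,uv,depth):
    e,d=rays(n,uv); return e+d*np.asarray(depth)[:,None]
def proj(n,P):
    K,k1,e,M=cam(n); p=(np.atleast_2d(P)-e)@M
    s=np.c_[p[:,0],-p[:,1]]/(-p[:,2:3]); s=s*(1+k1*(s**2).sum(1,keepdims=True))
    return s*[K[0,0],K[1,1]]+[K[0,2],K[1,2]]
def tri(a,ua,b,ub):
    ea,da=rays(a,ua); eb,db=rays(b,ub); da=da[0];db=db[0]
    t=np.linalg.lstsq(np.c_[da,-db],eb-ea,rcond=None)[0]
    p,q=ea+da*t[0],eb+db*t[1]; return (p+q)/2,np.linalg.norm(p-q)
def crop(src,c,w,h,k,out):
    im=cv2.imread(src) if isinstance(src,str) else src
    x,y=c; cv2.imwrite(out,cv2.resize(im[y:y+h,x:x+w],None,fx=k,fy=k,interpolation=cv2.INTER_CUBIC))
E
python3 - <<'E'
from h import *
a=cv2.resize(cv2.imread('pics/top0.png')[205:265,330:390],None,fx=6,fy=6,interpolation=cv2.INTER_CUBIC)
b=cv2.resize(cv2.imread('pics/side0.png')[170:230,325:385],None,fx=6,fy=6,interpolation=cv2.INTER_CUBIC)
cv2.imwrite('pics/cover.png',np.hstack([a,b]))
a=cv2.resize(cv2.imread('pics/top0.png')[115:200,225:320],None,fx=4,fy=4,interpolation=cv2.INTER_CUBIC)
b=cv2.resize(cv2.imread('pics/side0.png')[195:280,225:320],None,fx=4,fy=4,interpolation=cv2.INTER_CUBIC)
cv2.imwrite('pics/hous.png',np.hstack([a,b]))
E
```

```text
(no output)
```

View pics/cover.png

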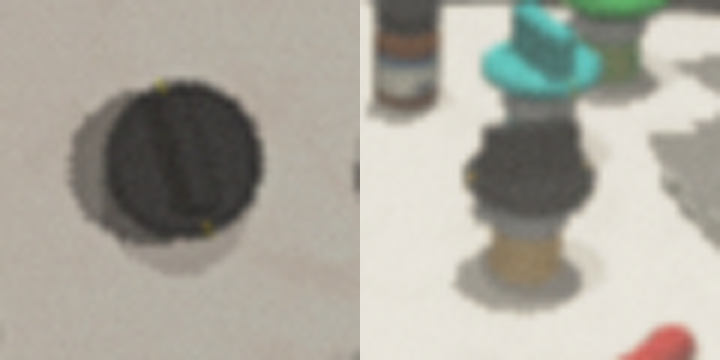

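View pics/hous.png

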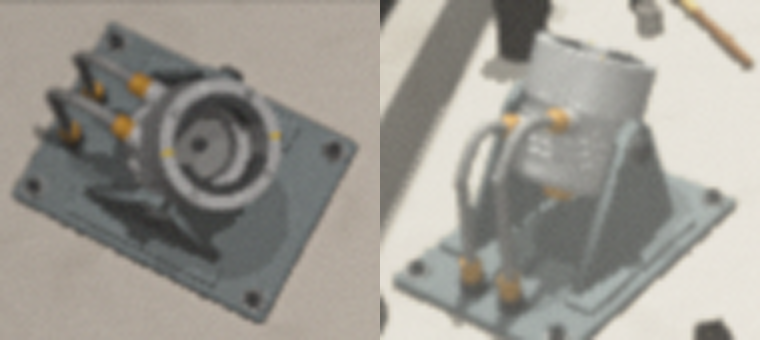

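The crops confirm that the black cover stands upright, with yellow flange marks near top-view pixels (357,219.5) and (364.5,243). The housing mouth is centred near (280,151), with yellow slot marks near (267,153) and (294,149). Next I measure both.

```bash
python3 - <<'E'
from h import *
im=cv2.imread('pics/top0.png');d=np.load('pics/top0d.npy')
hsv=cv2.cvtColor(im,cv2.COLOR_BGR2HSV)
# yellow blobs
def blobs(name,x0,y0,x1,y1,lo,hi,amin=1):
    im=cv2.imread(f'pics/{name}0.png');hs=cv2.cvtColor(im,cv2.COLOR_BGR2HSV)
    m=cv2.inRange(hs,lo,hi);mm=np.zeros_like(m);mm[y0:y1,x0:x1]=m[y0:y1,x0:x1]
    n,l,s,c=cv2.connectedComponentsWithStats(mm)
    for i in range(1,n):
        if s[i,4]>=amin:
            ys,xs=np.where(l==i); w=hs[ys,xs,1].astype(float); print(name,s[i,4],np.average(xs,weights=w).round(2),np.average(ys,weights=w).round(2),hs[ys,xs].mean(0).round())
print('cover');blobs('top',340,212,380,250,(20,70,60),(38,255,255));blobs('side',335,180,375,215,(20,90,60),(38,255,255))
print('housing');blobs('top',255,128,305,180,(20,60,60),(38,255,255));blobs('side',250,195,310,230,(20,60,60),(38,255,255))
# dark cover mask
m=((im.max(2)<75)).astype(np.uint8)*255
mm=np.zeros_like(m);mm[215:247,345:377]=m[215:247,345:377]
c=max(cv2.findContours(mm,cv2.RETR_EXTERNAL,cv2.CHAIN_APPROX_NONE)[0],key=cv2.contourArea)
print('dark',cv2.fitEllipse(c),cv2.minEnclosingCircle(c))
# depth
ys,xs=np.mgrid[212:252,340:382];P=deproj('top',np.c_[xs.ravel(),ys.ravel()],d[ys,xs].ravel())
z=P[:,2];print(np.histogram(z,bins=np.arange(-.01,.12,.005)))
for lo,hi in((.055,.075),(.088,.105)):
    s=P[(z>lo)&(z<hi)];print(lo,len(s),s.mean(0),s.min(0),s.max(0))
s=P[(z>.088)&(z<.105)];u,S,v=np.linalg.svd(s[:,:2]-s[:,:2].mean(0));print('wing dir',v,np.degrees(np.arctan2(v[0,1],v[0,0])))
E
```

```text
cover
top 3 356.67 219.34 [25. 89. 99.]
top 2 364.0 242.48 [ 24. 107.  83.]
housing
top 6 293.15 148.47 [ 22.  87. 158.]
top 6 266.46 152.68 [ 23.  90. 157.]
side 7 301.54 195.72 [ 21.  84. 204.]
dark ((359.8258972167969, 231.43649291992188), (24.266311645507812, 24.888473510742188), 60.10017395019531) ((359.7743225097656, 231.6858367919922), 12.87969970703125)
(array([ 30, 305, 553, 218,  10,   0,   0,   0,   0,   0,   0,   0,   1,
         6,  76, 249,  86,  12,   2,   6,  30,  68,  19,   0,   0]), array([-0.01 , -0.005,  0.   ,  0.005,  0.01 ,  0.015,  0.02 ,  0.025,
        0.03 ,  0.035,  0.04 ,  0.045,  0.05 ,  0.055,  0.06 ,  0.065,
        0.07 ,  0.075,  0.08 ,  0.085,  0.09 ,  0.095,  0.1  ,  0.105,
        0.11 ,  0.115]))
0.055 417 [ 0.46136909 -0.23459173  0.06756727] [ 0.42537561 -0.27258559  0.05555881] [ 0.50163126 -0.1970591   0.07471466]
0.088 121 [ 0.46280438 -0.23504212  0.0967123 ] [ 0.43473974 -0.24928853  0.08846094] [ 0.49132849 -0.22122615  0.10386335]
wing dir [[-0.95273919 -0.30378945]
 [-0.30378945  0.95273919]] -162.3146507853371
```

```bash
python3 - <<'E'
from h import *
im=cv2.imread('pics/top0.png');d=np.load('pics/top0d.npy');ds=np.load('pics/side0d.npy')
a=plane('top',[[356.67,219.34],[364,242.48]],.065);print('cover marks',a,a.mean(0),np.degrees(np.arctan2(*(a[0]-a[1])[1::-1])),np.linalg.norm(a[0]-a[1]))
a=plane('top',[[359.8,231.5]],.065);print('disc',a)
# triangulate wing-top height: side wing top & foot check
ys,xs=np.mgrid[125:180,250:310];P=deproj('top',np.c_[xs.ravel(),ys.ravel()],d[ys,xs].ravel())
e,_=rays('top',[[0,0]])
# rough rim plane: points z>.11
Q=P[(P[:,2]>.115)&(P[:,2]<.19)];print(len(Q),Q.mean(0))
rng=np.random.default_rng(0);best=(0,)
for _ in range(4000):
    t=Q[rng.choice(len(Q),3,False)];n=np.cross(t[1]-t[0],t[2]-t[0]);l=np.linalg.norm(n)
    if l<1e-4: continue
    n/=l; n*=np.sign(n[2])
    if n[2]<.75: continue
    k=abs((Q-t[0])@n)<.003
    if k.sum()>best[0]: best=(k.sum(),k)
k=best[1]
for _ in range(5):
    I=Q[k];c=I.mean(0);n=np.linalg.svd(I-c)[2][2];n*=np.sign(n[2]);k=abs((Q-c)@n)<.004
print('plane',k.sum(),c,n,'tilt',np.degrees(np.arccos(n[2])),'az',np.degrees(np.arctan2(n[1],n[0])))
# depth side rim?
np.save('pics/Q.npy',Q[k])
# yellow marks on plane
for uv in([293.15,148.47],[266.46,152.68]):
    e,dd=rays('top',[uv]);t=((c-e)@n)/(dd[0]@n);print('mark',e+dd[0]*t)
e,dd=rays('side',[[301.54,195.72]]);t=((c-e)@n)/(dd[0]@n);print('sidemark',e+dd[0]*t)
print(tri('top',[[293.15,148.47]],'side',[[301.54,195.72]]))
a=cv2.resize(im[128:176,252:306],None,fx=12,fy=12,interpolation=cv2.INTER_CUBIC);cv2.imwrite('pics/mouth.png',a)
E
```

```text
cover marks [[ 0.49751595 -0.22567573  0.065     ]
 [ 0.43016188 -0.24596735  0.065     ]] [ 0.46383891 -0.23582154  0.065     ] 16.765873691470073 0.07034429894156251
disc [[ 0.46200587 -0.23428096  0.065     ]]
936 [0.68721699 0.01377333 0.14367312]
plane 393 [ 0.67957057 -0.00553075  0.15280568] [-0.23629255 -0.45598077  0.85804858] tilt 30.901821621387185 az -117.39351941295027
mark [ 0.68997502 -0.04318089  0.13566302]
mark [0.66844504 0.02895053 0.1680658 ]
sidemark [ 0.74605312 -0.92715998 -0.31865466]
(array([ 0.64617094, -0.04550287,  0.18064957]), np.float64(0.05866214604755841))
```

View pics/mouth.png

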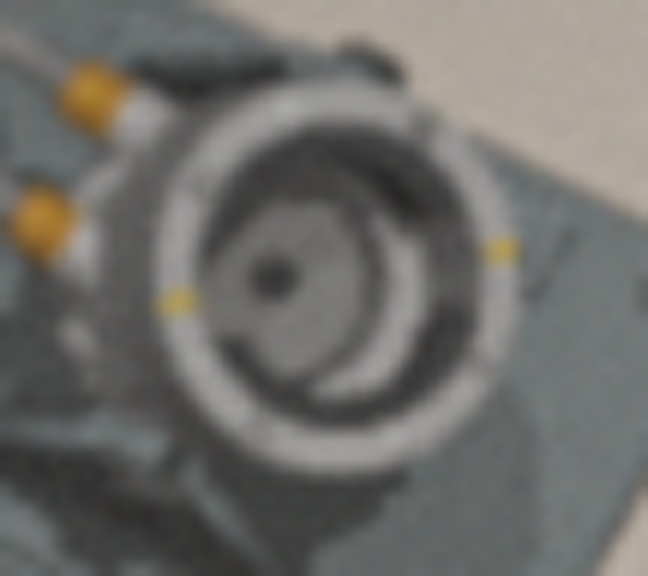

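```bash
python3 - <<'E'
from h import *
from scipy.optimize import least_squares
c0=np.array([.6794,-.0065,.151])
pc=plane('top',[[252.5,120.5],[314.3,151.8],[290.8,195.5],[228.8,163.8]],.008);print(pc.round(4))
for i in range(4):
    v=pc[(i+1)%4]-pc[i];print(np.degrees(np.arctan2(v[1],v[0])).round(1),np.linalg.norm(v).round(3))
Q=np.load('pics/Q.npy');im=cv2.imread('pics/top0.png')
# rim: bright, low-sat pixels in ring; inlier pixels in image
g=cv2.cvtColor(im,cv2.COLOR_BGR2GRAY)
for tilt,az in((30,-117.4),(30.9,-117.4)):
    t,a=np.radians([tilt,az]);n=np.array([np.sin(t)*np.cos(a),np.sin(t)*np.sin(a),np.cos(t)])
    x=np.cross([0,0,1.],n);x/=np.linalg.norm(x);y=np.cross(n,x)
    # radial edge profile: bright->dark outer edge from circle guess
    th=np.radians(np.arange(0,360,5));c=c0.copy()
    for it in range(4):
        pts_in=[];pts_out=[]
        for h in th:
            dr=np.cos(h)*x+np.sin(h)*y
            r=np.arange(.020,.056,.0005);uv=proj('top',c+r[:,None]*dr).astype(np.float32)
            v=cv2.remap(g,uv[:,0].reshape(1,-1),uv[:,1].reshape(1,-1),cv2.INTER_LINEAR)[0].astype(float)
            v=np.convolve(v,np.ones(5)/5,'same');gr=np.gradient(v)
            o=(r>.040)&(r<.053);i=(r>.024)&(r<.036)
            jo=np.where(o)[0][np.argmin(gr[o])];ji=np.where(i)[0][np.argmax(gr[i])]
            if gr[jo]<-2:pts_out.append([np.cos(h)*r[jo],np.sin(h)*r[jo]])
            if gr[ji]>2:pts_in.append([np.cos(h)*r[ji],np.sin(h)*r[ji]])
        res=[]
        for pp in(pts_out,pts_in):
            pp=np.array(pp);f=least_squares(lambda p:np.hypot(pp[:,0]-p[0],pp[:,1]-p[1])-p[2],[0,0,.04],loss='soft_l1',f_scale=.0005)
            res.append((f.x,len(pp),np.median(abs(f.fun))))
        s=res[0][0];c=c+s[0]*x+s[1]*y
    print(tilt,'c',c,'outer',res[0],'inner',res[1])
    print('depth plane offset at c',np.median((Q-c)@n))
    for uv in([293.15,148.47],[266.46,152.68]):
        e,dd=rays('top',[uv]);tt=((c-e)@n)/(dd[0]@n);m=e+dd[0]*tt-c;print('mark r',np.linalg.norm(m).round(4),'ang',np.degrees(np.arctan2(m@y,m@x)).round(1))
    S=cv2.imread('pics/side0.png');T=im.copy()
    for nm,I in(('side',S),('top',T)):
        I=cv2.resize(I,None,fx=4,fy=4,interpolation=cv2.INTER_CUBIC)
        ph=np.radians(np.arange(0,360,3))
        p=proj(nm,c+.046*(np.cos(ph)[:,None]*x+np.sin(ph)[:,None]*y))
        for q in p: cv2.circle(I,tuple(int(v) for v in (q*4+1.5)),1,(0,0,255),-1)
        q0=(proj(nm,c)[0]*4).astype(int);cv2.imwrite(f'pics/ov_{nm}{tilt}.png',I[q0[1]-150:q0[1]+150,q0[0]-180:q0[0]+180])
cv2.imwrite('pics/ov.png',np.vstack([np.hstack([cv2.imread(f'pics/ov_{n}{t}.png')for n in('top','side')])for t in(30,30.9)]))
E
```

```text
[[ 0.8191  0.0922  0.008 ]
 [ 0.7168 -0.1018  0.008 ]
 [ 0.5793 -0.0308  0.008 ]
 [ 0.6789  0.1617  0.008 ]]
-117.8 0.219
152.7 0.155
62.6 0.217
-26.4 0.156
30 c [ 0.67961271 -0.00642504  0.15109494] outer (array([-1.80455942e-04,  7.95188154e-05,  4.58165932e-02]), 66, np.float64(0.0005103366429995738)) inner (array([-3.22077784e-05, -7.92649929e-05,  3.54419663e-02]), 72, np.float64(6.186847797829201e-05))
depth plane offset at c 0.0010658810168367853
mark r 0.0414 ang -50.7
mark r 0.0402 ang 130.1
30.9 c [ 0.67972368 -0.0065773   0.15104808] outer (array([ 1.33150884e-04, -4.80043631e-06,  4.59638460e-02]), 66, np.float64(0.0004898461748530022)) inner (array([ 3.61387851e-06, -6.52268542e-05,  3.54615769e-02]), 72, np.float64(3.848310858300952e-05))
depth plane offset at c 0.0010555719483740726
mark r 0.0415 ang -50.8
mark r 0.0405 ang 130.1
```

View pics/ov.png

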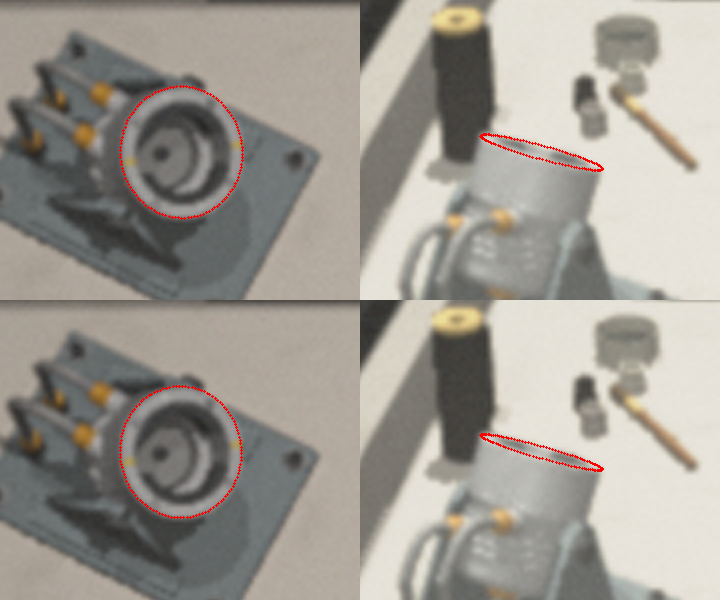

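```bash
python3 - <<'E'
import plant
print([k for k in dir(plant) if not k.startswith('_')])
from h import *
print([getattr(plant,k) for k in dir(plant) if 'tip' in k.lower()])
s=read_state();M=R.from_rotvec(s['orientation']).as_matrix();print(M.round(4),s['tool_pos'])
print('t turquoise/green',plane('top',[[410,234],[452,249]],.065).round(3))
tgt=np.array([.4625,-.235,.23]);print('local cm',M.T@(tgt-s['tool_pos'])*100)
azx=np.degrees(np.arctan2(M[1,0],M[0,0]));print('azx',azx,'turn needed',np.radians(azx-(-73)))
E
```

```text
['IKError', 'camera_params', 'close_job', 'read_camera', 'read_state', 'tips_ahead']
[0.011]
[[ 4.527e-01 -8.917e-01 -6.000e-04]
 [-8.917e-01 -4.527e-01  1.500e-03]
 [-1.600e-03 -1.000e-04 -1.000e+00]] [ 0.27144755 -0.53455129  0.22871645]
t turquoise/green [[ 0.454 -0.38   0.065]
 [ 0.41  -0.501  0.065]]
local cm [-18.06177094 -30.59574927  -0.09595499]
azx -63.08418272919365 turn needed 0.17306365940168902
```

play_rows(
  increments=[
    [[-2.2, -3.8, 0, 0.05], [-4.8, -8.2, 0, 0.1], [-7.4, -12.6, 0, 0.17], [-10, -17, 0, 0.17], [-12.6, -21.3, 0, 0.17]],
  ],
  jaw=5.0,
)

```text
t: 0.6
tool_pos: [0.4029, -0.3269, 0.2285]
orientation: [-2.527, 1.865, 0.003]
force: [1.2, -0.2, -0.6]
opening: 0.0573
```

```bash
cat >> h.py <<'E'
def st():
    s=read_state();M=R.from_rotvec(s['orientation']).as_matrix();return s,M,s['tool_pos']
def loc(t):
    s,M,p=st();return (M.T@(np.array(t)-p)*100).round(2)
E
python3 - <<'E'
from h import *
s,M,p=st();print(s['q'].round(3),p,np.degrees(np.arctan2(M[1,0],M[0,0])),loc([.4625,-.235,.23]),loc([.4625,-.235,.12]))
E
```

```text
[-7.810e-01 -8.800e-02  1.711e+00  1.000e-03  1.520e+00  4.910e-01] [ 0.40292427 -0.32688314  0.22854136] -72.85937661993145 [-7.02 -8.4  -0.13] [-7.   -8.4  10.87]
```

play_rows(
  increments=[
    [[-3, -3.8, 0, 0], [-6, -7.4, 2, 0], [-7.0, -8.4, 5, 0], [-7.0, -8.4, 8, 0], [-7.0, -8.4, 8, 0]],
  ],
)

```text
t: 1.1
tool_pos: [0.4598, -0.2324, 0.1436]
orientation: [-2.529, 1.863, 0.017]
force: [-1.2, -0.5, -0.2]
opening: 0.0501
```

```bash
python3 - <<'E'
from h import *
p,d=read_camera('top');crop(p,(320,190),80,70,8,'pics/pre.png')
s,M,p=st();print(s['q'].round(3),p,np.degrees(np.arctan2(M[1,0],M[0,0])),M[:,2],loc([.4625,-.235,.081]))
E
```

```text
[-5.690e-01 -3.300e-02  1.811e+00  1.000e-03  1.371e+00  7.010e-01] [ 0.46078717 -0.23374975  0.14634718] -72.82157114352994 [-0.00564997  0.00483631 -0.99997234] [ 0.21 -0.15  6.53]
```

View pics/pre.png

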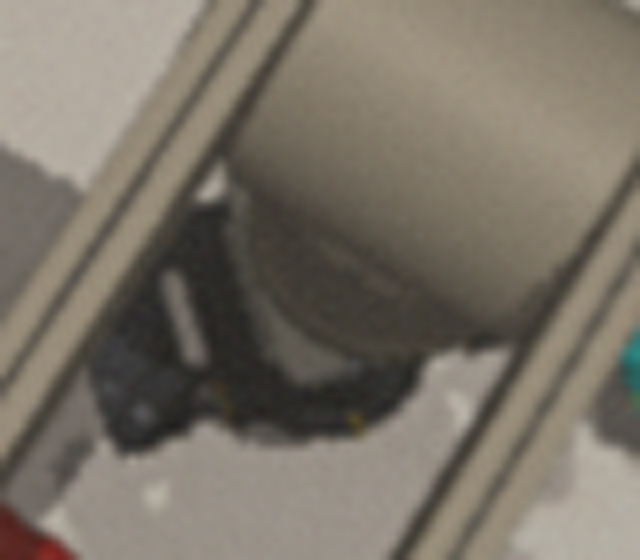

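The tool sits over the cover, hiding its middle; one yellow flange mark shows at crop (357,425). Alignment matches the measured pose, so I descend.

play_rows(
  increments=[
    [[0.2, -0.15, 2.5, 0], [0.2, -0.15, 5, 0], [0.2, -0.15, 6.5, 0], [0.2, -0.15, 6.5, 0], [0.2, -0.15, 6.5, 0]],
  ],
)

```text
t: 1.65
tool_pos: [0.4629, -0.2356, 0.0826]
orientation: [-2.527, 1.865, 0.01]
force: [0.3, 0.1, 0.8]
opening: 0.05
```

play_rows(
  increments=[
    [[0, 0, 0, 0], [0, 0, 0, 0], [0, 0, 0, 0], [0, 0, 0, 0], [0, 0, 0, 0]],
  ],
  jaw=0.8,
  squeeze=45,
)

```text
t: 2.15
tool_pos: [0.463, -0.2356, 0.0829]
orientation: [-2.527, 1.865, 0.009]
force: [0.1, -0.9, 2.6]
opening: 0.016
```

```bash
python3 - <<'E'
from h import *
p,d=read_camera('side');crop(p,(300,140),100,90,7,'pics/grip.png')
s,M,p=st();print(s['q'].round(3),p,s['force'],s['opening'],np.degrees(np.arctan2(M[1,0],M[0,0])),M[:,2])
E
```

```text
[-5.700e-01  4.200e-02  1.859e+00  1.000e-03  1.247e+00  7.010e-01] [ 0.46305574 -0.23568933  0.08289974] [-0.72145083 -0.38562442  2.76385193] 0.01577684691099197 -72.849873245688 [-0.00441236  0.00389384 -0.99998268]
```

View pics/grip.png

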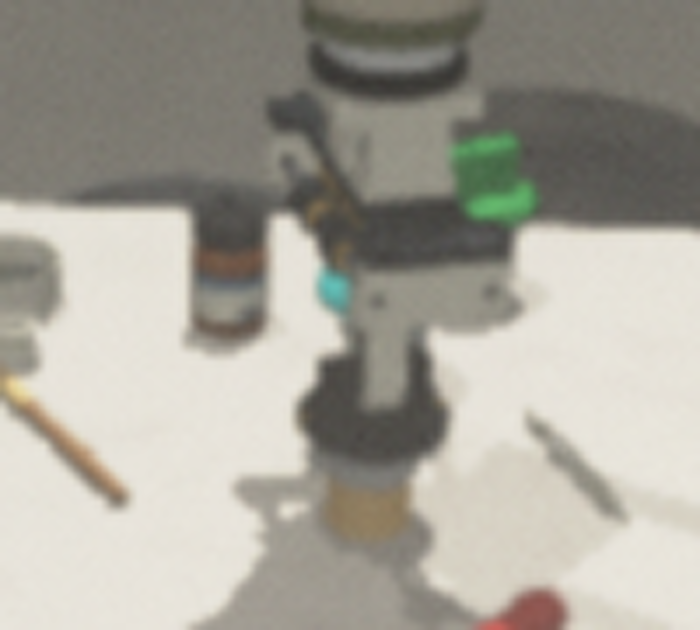

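play_rows(
  increments=[
    [[0, 0, -3, 0], [0, 0, -7, 0], [-1, 0, -12, 0], [-4, 0, -17, 0], [-8, 0, -22, 0]],
  ],
)

```text
t: 2.7
tool_pos: [0.444, -0.1733, 0.2865]
orientation: [-2.526, 1.867, 0.009]
force: [0.2, 1.5, -2.7]
opening: 0.0155
```

```bash
python3 - <<'E'
from h import *
s,M,p=st();print(s['q'].round(3),p,s['force'],s['opening'],M.round(4))
print(loc([.37,.3,.4]),loc([.38,.71,.45]))
E
```

```text
[-4.810e-01 -2.190e-01  1.725e+00  1.000e-03  1.642e+00  7.920e-01] [ 0.44400892 -0.17331949  0.28646738] [ 0.20561365  1.53370345 -2.67217064] 0.015539338051868143 [[ 0.2935 -0.9559 -0.0044]
 [-0.9559 -0.2936  0.0039]
 [-0.005   0.0031 -1.    ]]
[-47.48  -6.79 -11.14] [-86.4  -19.76 -15.98]
```

play_rows(
  increments=[
    [[-4, -0.6, -1, -0.1], [-9, -1.3, -2, -0.24], [-14, -2, -3, -0.38], [-19, -2.7, -4.5, -0.52], [-24, -3.4, -6, -0.66]],
  ],
)

```text
t: 3.2
tool_pos: [0.4064, 0.0598, 0.3451]
orientation: [-2.996, 0.939, 0.01]
force: [1.5, 0.7, -3.2]
opening: 0.0157
```

```bash
python3 - <<'E'
from h import *
s,M,p=st();print(s['q'].round(3),p,s['force'],s['opening'],M.round(4))
print(loc([.37,.3,.4]),loc([.38,.71,.45]))
E
```

```text
[ 0.017 -0.403  1.766  0.004  1.784  0.626] [0.40642784 0.05975832 0.34506378] [ 1.5398027   0.6522636  -3.16272352] 0.01573803097975524 [[ 8.211e-01 -5.707e-01 -5.300e-03]
 [-5.707e-01 -8.211e-01  4.000e-03]
 [-6.600e-03 -2.000e-04 -1.000e+00]]
[-16.74 -17.65  -5.38] [-39.35 -51.89 -10.22]
```

play_rows(
  increments=[
    [[-3.2, -3.5, -1, -0.14], [-6.5, -7, -2, -0.28], [-9.8, -10.5, -3, -0.42], [-13.2, -14, -4.5, -0.56], [-16.7, -17.6, -6, -0.7]],
  ],
)

```text
t: 3.7
tool_pos: [0.3695, 0.2979, 0.4051]
orientation: [-3.134, -0.155, 0.009]
force: [1.6, 0.8, -2.2]
opening: 0.0158
```

```bash
python3 - <<'E'
from h import *
s,M,p=st();print(s['q'].round(3),p,s['force'],s['opening'],M.round(4))
print(loc([.30,.576,.42]),loc([.38,.71,.45]))
E
```

```text
[ 0.566 -0.208  1.501  0.006  1.851  0.469] [0.36952537 0.29790981 0.40510041] [ 1.64595384  0.79748234 -2.23422504] 0.01575250603545544 [[ 0.9951  0.0984 -0.006 ]
 [ 0.0984 -0.9951  0.0033]
 [-0.0057 -0.0039 -1.    ]]
[ -4.19 -28.36  -1.36] [  5.07 -40.92  -4.36]
```

play_rows(
  increments=[
    [[-0.8, -5, -0.3, -0.03], [-1.6, -10, -0.6, -0.06], [-2.5, -15, -0.8, -0.09], [-3.3, -20, -1, -0.1], [-4, -25, -1.3, -0.1]],
  ],
)

```text
t: 4.2
tool_pos: [0.3053, 0.5391, 0.418]
orientation: [-3.123, -0.312, 0.01]
force: [1.1, 1.2, -3.0]
opening: 0.0157
```

```bash
python3 - <<'E'
from h import *
s,M,p=st();print(s['q'].round(3),p,s['force'],s['opening'],M.round(4))
u=np.array([.462,.887,0]);print('radial local',M.T@u,loc(u*.83+[0,0,.45]))
E
```

```text
[0.969 0.194 1.078 0.007 1.872 0.772] [0.30525611 0.53910023 0.41804208] [ 1.0632642   1.21354438 -2.97718566] 0.01566195974465704 [[ 0.9802  0.1981 -0.0068]
 [ 0.1981 -0.9802  0.0021]
 [-0.0063 -0.0034 -1.    ]]
radial local [ 0.62854333 -0.77791043 -0.00128052] [ 11.55 -17.78  -3.21]
```

play_rows(
  increments=[
    [[2.4, -3.5, -0.7, 0], [4.8, -7, -1.4, 0], [7.2, -10.5, -2.1, 0], [9.6, -14, -2.8, 0], [11.6, -17.8, -3.2, 0]],
  ],
)

```text
t: 4.7
tool_pos: [0.3682, 0.6919, 0.4415]
orientation: [-3.114, -0.311, 0.001]
force: [0.5, 1.8, -1.4]
opening: 0.0153
```

play_rows(
  increments=[
    [[3.1, -3.9, 0, 0], [6.2, -7.8, 0, 0], [9.3, -11.7, 0, 0]],
  ],
)

```text
t: 5.0
tool_pos: [0.387, 0.7313, 0.4001]
orientation: [-3.082, -0.307, -0.033]
force: [0.0, -0.6, -1.5]
opening: 0.0156
```

```bash
python3 - <<'E'
from h import *
s,M,p=st();print(s['q'].round(3),p,s['force'],s['opening'],M.round(4),np.hypot(*p[:2]))
E
```

```text
[1.018 0.983 0.025 0.012 2.086 0.825] [0.38704045 0.73129113 0.40009206] [ 0.01267572 -0.61900627 -1.48493648] 0.015598994934902194 [[ 0.9801  0.1979  0.0165]
 [ 0.1969 -0.9793  0.0462]
 [ 0.0253 -0.0421 -0.9988]] 0.8273977429971932
```

play_rows(
  increments=[
    [[6, -8, -2, 0], [10, -13, -4, 0], [12, -16, -5, 0], [12, -16, -5, 0], [12, -16, -5, 0]],
  ],
)

```text
t: 5.5
tool_pos: [0.3953, 0.759, 0.3815]
orientation: [-3.041, -0.303, -0.073]
force: [-0.1, 0.4, -2.6]
opening: 0.0154
```

```bash
python3 - <<'E'
from h import *
s,M,p=st();print(s['q'].round(3),p,s['force'],s['opening'],M.round(4),np.hypot(*p[:2]))
E
```

```text
[1.025 1.009 0.022 0.014 2.014 0.833] [0.39525102 0.75900659 0.38151111] [-0.09486373  0.37031529 -2.60180494] 0.015420051638314098 [[ 0.9793  0.1989  0.0388]
 [ 0.1949 -0.9768  0.0887]
 [ 0.0555 -0.0793 -0.9953]] 0.8557536846279491
```

play_rows(
  increments=[
    [[20, -26, -8, 0], [25, -32, -10, 0], [25, -32, -10, 0], [25, -32, -10, 0], [25, -32, -10, 0]],
  ],
)

```text
t: 6.0
tool_pos: [0.405, 0.784, 0.3646]
orientation: [-3.001, -0.299, -0.11]
force: [-0.1, -0.7, -2.7]
opening: 0.0156
```

```bash
cat >> h.py <<'E'
def show():
    s,M,p=st();z=M[:,2];print('t',s['t'],'q',s['q'].round(3),'p',p.round(4),'F',s['force'].round(1),'op',round(s['opening'],4),'tilt',np.degrees(np.arccos(-z[2])).round(2),'az',np.degrees(np.arctan2(z[1],z[0])).round(1));return s,M,p
E
python3 - <<'E'
from h import *
show()
E
```

```text
t 6.0 q [1.03  1.031 0.023 0.017 1.944 0.838] p [0.405  0.784  0.3646] F [-0.1 -0.7 -2.7] op 0.0156 tilt 8.24 az 65.2
```

play_rows(
  increments=[
    [[8, -11, -12, 0], [8, -11, -12, 0]],
  ],
)

```text
t: 6.2
tool_pos: [0.4015, 0.7835, 0.4029]
orientation: [-2.961, -0.295, -0.146]
force: [0.4, 1.2, -0.3]
opening: 0.0156
```

play_rows(
  increments=[
    [[12, -15, -8, 0]],
  ],
)

```text
t: 6.3
tool_pos: [0.4056, 0.7917, 0.4157]
orientation: [-2.926, -0.292, -0.177]
force: [-0.7, 0.8, -2.1]
opening: 0.0157
```

```bash
python3 - <<'E'
from h import *
show()
E
```

```text
t 6.3 q [1.031 0.976 0.022 0.022 1.914 0.842] p [0.4056 0.7917 0.4157] F [-0.7  0.8 -2.1] op 0.0157 tilt 13.17 az 64.3
```

play_rows(
  increments=[
    [[13, -15, -7, 0]],
  ],
)

```text
t: 6.4
tool_pos: [0.4124, 0.8012, 0.425]
orientation: [-2.889, -0.289, -0.208]
force: [-0.3, -0.1, -3.2]
opening: 0.0157
```

play_rows(
  increments=[
    [[13, -15, -7, 0]],
  ],
)

```text
t: 6.5
tool_pos: [0.419, 0.8095, 0.4358]
orientation: [-2.853, -0.285, -0.238]
force: [-0.0, 0.0, -2.7]
opening: 0.0159
```

play_rows(
  increments=[
    [[13, -15, -7, 0]],
  ],
)

```text
t: 6.6
tool_pos: [0.4249, 0.8169, 0.4484]
orientation: [-2.817, -0.281, -0.267]
force: [0.5, 0.8, -3.2]
opening: 0.0158
```

```bash
python3 - <<'E'
from h import *
show()
E
```

```text
t 6.6 q [1.024 0.952 0.022 0.031 1.817 0.837] p [0.4249 0.8169 0.4484] F [ 0.5  0.8 -3.2] op 0.0158 tilt 20.16 az 63.6
```

play_rows(
  increments=[
    [[14, -14, -7, 0]],
  ],
)

```text
t: 6.7
tool_pos: [0.4327, 0.8223, 0.4624]
orientation: [-2.781, -0.279, -0.295]
force: [0.3, -0.5, -3.9]
opening: 0.0157
```

play_rows(
  increments=[
    [[14, -14, -7, 0]],
  ],
)

```text
t: 6.8
tool_pos: [0.4408, 0.8264, 0.4773]
orientation: [-2.746, -0.275, -0.323]
force: [-0.5, -0.4, -2.1]
opening: 0.0155
```

play_rows(
  increments=[
    [[14, -14, -7, 0]],
  ],
)

```text
t: 6.9
tool_pos: [0.4481, 0.8298, 0.4932]
orientation: [-2.711, -0.271, -0.35]
force: [0.9, -0.0, -2.6]
opening: 0.0155
```

```bash
python3 - <<'E'
from h import *
show()
E
```

```text
t 6.9 q [1.004 0.916 0.023 0.045 1.735 0.823] p [0.4481 0.8298 0.4932] F [ 0.9 -0.  -2.6] op 0.0155 tilt 26.89 az 63.2
```

play_rows(
  increments=[
    [[16, -13, -7, 0]],
  ],
)

```text
t: 7.0
tool_pos: [0.4581, 0.8308, 0.5098]
orientation: [-2.676, -0.268, -0.376]
force: [0.1, -0.6, -3.0]
opening: 0.0157
```

play_rows(
  increments=[
    [[0, 0, 0, 0]],
  ],
)

```text
t: 7.1
tool_pos: [0.46, 0.8296, 0.5134]
orientation: [-2.672, -0.265, -0.381]
force: [0.0, -0.1, -2.7]
opening: 0.0159
```

```bash
python3 - <<'E'
from h import *
show()
E
```

```text
t 7.1 q [0.99  0.9   0.022 0.053 1.709 0.813] p [0.46   0.8296 0.5134] F [ 0.  -0.1 -2.7] op 0.0159 tilt 29.36 az 62.8
```

```bash
cat >> h.py <<'E'
C=np.array([.6796,-.0064,.1505]); 
_t,_a=np.radians([30,-117.5]);N=np.array([np.sin(_t)*np.cos(_a),np.sin(_t)*np.sin(_a),np.cos(_t)])
XH=np.cross([0,0,1.],N);XH/=np.linalg.norm(XH);YH=np.cross(N,XH)
def ang(M): # tool x angle in mouth plane, CCW about N, mod 180
    return np.degrees(np.arctan2(M[:,0]@YH,M[:,0]@XH))
def ins(h,off=(0,0)): # TCP with flange h above the mouth, off along XH,YH
    return C+N*(h+.0269)+off[0]*XH+off[1]*YH
E
python3 - <<'E'
from h import *
s,M,p=show();a=ang(M);print('ang',a,'want 39.7 mod180; turn',np.radians(((a-39.7+90)%180)-90))
for h in(.14,.075):print(ins(h),loc(ins(h)))
E
```

```text
t 7.1 q [0.99  0.9   0.022 0.053 1.709 0.813] p [0.46   0.8296 0.5134] F [ 0.  -0.1 -2.7] op 0.0159 tilt 29.36 az 62.8
ang 38.785658110782954 want 39.7 mod180; turn -0.015958276455742614
[ 0.64106708 -0.08042105  0.29503964] [ -0.98  93.86 -16.63]
[ 0.65607391 -0.0515932   0.23874799] [ -0.92  93.81 -10.13]
```

play_rows(
  increments=[
    [[0, 3, -0.6, 0], [0, 7.5, -1.4, 0], [0, 12.2, -2.2, 0], [0, 17, -3, 0], [-0.2, 21.7, -3.9, 0]],
  ],
)

```text
t: 7.6
tool_pos: [0.4946, 0.657, 0.4723]
orientation: [-2.672, -0.266, -0.381]
force: [0.6, -0.3, -1.9]
opening: 0.0156
```

```bash
python3 - <<'E'
from h import *
s,M,p=show();a=ang(M);print('ang',a)
for h in(.14,):print(ins(h),loc(ins(h)))
E
```

```text
t 7.6 q [0.799 0.275 0.971 0.147 1.405 0.612] p [0.4946 0.657  0.4723] F [ 0.6 -0.3 -1.9] op 0.0156 tilt 29.35 az 62.9
ang 38.808157368907096
[ 0.64106708 -0.08042105  0.29503964] [ -0.87  76.06 -13.45]
```

play_rows(
  increments=[
    [[0, 4.7, -0.8, 0], [0, 9.4, -1.7, 0], [0, 14.2, -2.5, 0], [0, 19, -3.4, 0], [-0.2, 23.8, -4.2, -0.01]],
  ],
)

```text
t: 8.1
tool_pos: [0.5412, 0.4243, 0.4169]
orientation: [-2.672, -0.279, -0.385]
force: [0.9, -0.2, -2.4]
opening: 0.0154
```

play_rows(
  increments=[
    [[0, 4.7, -0.8, 0], [0, 9.4, -1.7, 0], [0, 14.2, -2.5, 0], [0, 19, -3.4, 0], [-0.2, 23.8, -4.2, 0]],
  ],
)

```text
t: 8.6
tool_pos: [0.5902, 0.1919, 0.3625]
orientation: [-2.672, -0.279, -0.387]
force: [0.6, -0.0, -3.1]
opening: 0.0161
```

```bash
python3 - <<'E'
from h import *
s,M,p=show();a=ang(M);print('ang',a)
for h in(.14,):print(ins(h),loc(ins(h)))
E
```

```text
t 8.6 q [-0.038 -0.138  1.602  0.463  1.456 -0.248] p [0.5902 0.1919 0.3625] F [ 0.6 -0.  -3.1] op 0.0161 tilt 29.4 az 62.6
ang 39.42218340254811
[ 0.64106708 -0.08042105  0.29503964] [-0.97 28.08 -4.84]
```

play_rows(
  increments=[
    [[-0.2, 5, -0.9, 0], [-0.4, 10, -1.8, 0], [-0.6, 15, -2.6, 0], [-0.8, 20, -3.5, 0], [-1, 25, -4.5, 0]],
  ],
)

```text
t: 9.1
tool_pos: [0.6328, -0.0479, 0.3047]
orientation: [-2.673, -0.279, -0.388]
force: [1.2, 0.5, -2.6]
opening: 0.0161
```

play_rows(
  increments=[
    [[0, 2, -0.3, 0], [0, 3.6, -0.5, 0], [0, 3.6, -0.5, 0]],
  ],
)

```text
t: 9.4
tool_pos: [0.6408, -0.0839, 0.2944]
orientation: [-2.673, -0.276, -0.387]
force: [0.0, 1.2, -2.5]
opening: 0.0156
```

```bash
python3 - <<'E'
from h import *
s,M,p=show();a=ang(M);print('ang',a)
for h in(.14,.075):print(loc(ins(h)))
for n in('top','side'):
    im,d=read_camera(n);cv2.imwrite(f'pics/{n}1.png',im);np.save(f'pics/{n}1d.npy',d)
E
```

```text
t 9.4 q [-0.495  0.147  1.438  0.512  1.566 -0.706] p [ 0.6408 -0.0839  0.2944] F [ 0.   1.2 -2.5] op 0.0156 tilt 29.35 az 62.5
ang 39.288749093428926
[ 0.09 -0.32  0.1 ]
[ 0.14 -0.38  6.6 ]
```

View pics/top1.png

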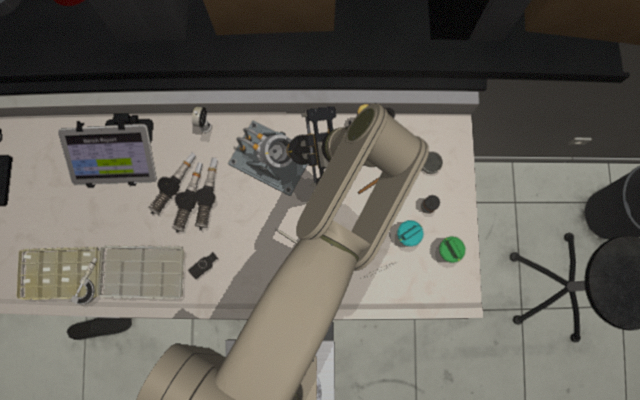

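View pics/side1.png

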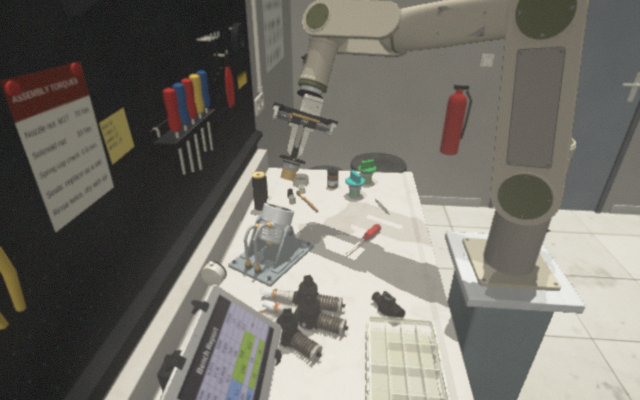

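The top view shows the cover held in the gripper near (295,150) just off the mouth. The side view shows it tilted with the housing axis, strainer at (288,172). I'll check the modelled pose against both pictures.

```bash
python3 - <<'E'
from h import *
s,M,p=st();o=p+.0269*M[:,2];x=M[:,1];y=M[:,0];z=-M[:,2]
ph=np.radians(np.arange(0,360,6));out=[]
for n,k in(('top',7),('side',7)):
    I=cv2.imread(f'pics/{n}1.png')
    q0=proj(n,o)[0].astype(int);x0,y0=q0-[26,38];I=cv2.resize(I[y0:y0+76,x0:x0+56],None,fx=k,fy=k,interpolation=cv2.INTER_CUBIC)
    J=I.copy()
    for r,h,col in((.038,0,(0,0,255)),(.038,.009,(0,165,255)),(.025,-.026,(255,255,0)),(.021,-.056,(0,255,0))):
        for q in proj(n,o+z*h+r*(np.cos(ph)[:,None]*x+np.sin(ph)[:,None]*y)):
            cv2.circle(J,tuple(int(v) for v in ((q-[x0,y0]+.5)*k)),1,col,-1)
    out.append(J)
cv2.imwrite('pics/ovc.png',np.hstack(out))
E
```

```text
(no output)
```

View pics/ovc.png

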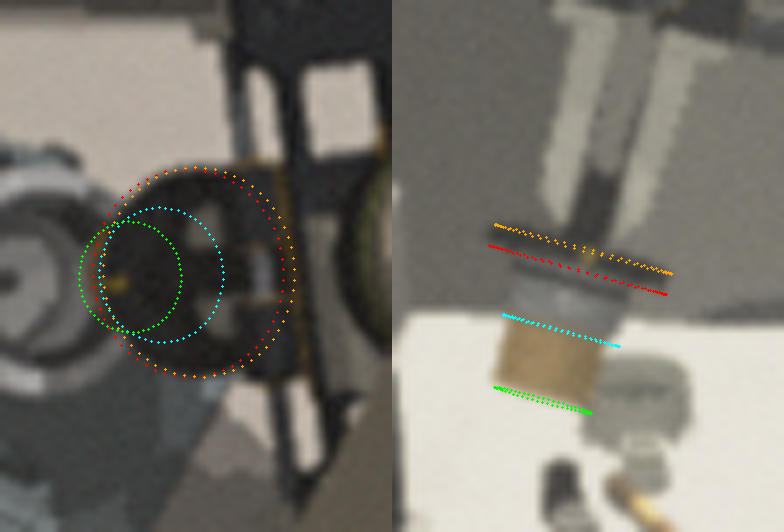

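The overlay matches the cover to within about a pixel in both views, so I go in along the axis.

play_rows(
  increments=[
    [[0.1, -0.3, 1.5, 0], [0.13, -0.35, 3.5, 0], [0.13, -0.37, 5.5, 0], [0.13, -0.37, 6.5, 0], [0.13, -0.37, 6.5, 0]],
  ],
)

```text
t: 10.0
tool_pos: [0.655, -0.0471, 0.239]
orientation: [-2.671, -0.282, -0.384]
force: [-0.0, 0.3, -2.3]
opening: 0.0158
```

```bash
python3 - <<'E'
from h import *
s,M,p=show();a=ang(M);print('ang',a, s['force']@N)
for h in(.075,.03,.015):print(loc(ins(h)))
E
```

```text
t 10.0 q [-0.431  0.176  1.507  0.517  1.453 -0.702] p [ 0.655  -0.0471  0.239 ] F [-0.   0.3 -2.3] op 0.0158 tilt 29.4 az 63.0
ang 39.48836811546787 -2.077146107383321
[ 0.04  0.44 -0.15]
[0.08 0.41 4.35]
[0.1  0.4  5.85]
```

play_rows(
  increments=[
    [[0.05, 0.4, 1, 0], [0.05, 0.4, 1, 0], [0.05, 0.4, 1, 0], [0.05, 0.4, 1, 0]],
  ],
)

```text
t: 10.4
tool_pos: [0.6589, -0.0466, 0.2295]
orientation: [-2.671, -0.282, -0.385]
force: [0.4, -0.4, -2.8]
opening: 0.0154
```

```bash
python3 - <<'E'
from h import *
s,M,p=show();a=ang(M);print('ang',a, s['force']@N, s['dq'].round(3))
for h in(.064,.03,.015):print(loc(ins(h)))
E
```

```text
t 10.4 q [-0.428  0.19   1.509  0.518  1.437 -0.707] p [ 0.6589 -0.0466  0.2295] F [ 0.4 -0.4 -2.8] op 0.0154 tilt 29.4 az 62.9
ang 39.49701352611531 -2.3850576825752148 [-0.001 -0.002 -0.001  0.001 -0.    -0.   ]
[-0.04  0.01  0.02]
[-0.01 -0.01  3.42]
[ 0.   -0.02  4.92]
```

play_rows(
  increments=[
    [[0, 0, 1.2, 0], [0, 0, 2.4, 0], [0, 0, 3.4, 0], [0, 0, 3.9, 0], [0, 0, 3.9, 0]],
  ],
)

```text
t: 10.9
tool_pos: [0.667, -0.0287, 0.1939]
orientation: [-2.67, -0.282, -0.382]
force: [0.2, -0.3, -2.8]
opening: 0.0157
```

```bash
python3 - <<'E'
from h import *
s,M,p=show();a=ang(M);print('ang',a, s['force']@N,s['wrist_torque'].round(2))
for h in(.025,.015,):print(loc(ins(h)))
for n in('top','side'):
    im,d=read_camera(n);cv2.imwrite(f'pics/{n}2.png',im)
crop('pics/top2.png',(240,110),90,80,8,'pics/a.png')
a=cv2.imread('pics/top2.png')[115:185,245:325];b=cv2.imread('pics/side2.png')[165:235,240:320]
cv2.imwrite('pics/pair2.png',cv2.resize(np.hstack([a,b]),None,fx=5,fy=5,interpolation=cv2.INTER_CUBIC))
E
```

```text
t 10.9 q [-0.396  0.223  1.537  0.523  1.37  -0.71 ] p [ 0.667  -0.0287  0.1939] F [ 0.2 -0.3 -2.8] op 0.0157 tilt 29.39 az 63.2
ang 39.45740833846413 -2.34807622611032 [-0.44  0.15 -0.01]
[ 0.1   0.02 -0.16]
[0.11 0.01 0.84]
```

View pics/pair2.png

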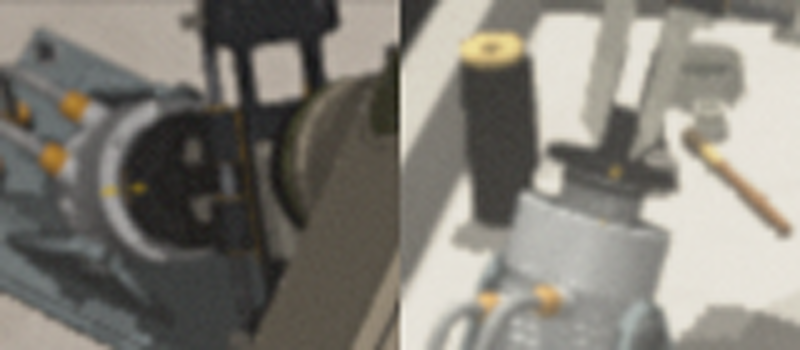

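The spigot is entering the bore. The cover's yellow marks line up with the slot marks: top crop (138,188) against (109,190), side crop (615,172) against (607,220). I continue gently, watching force.

play_rows(
  increments=[
    [[0.1, 0, 0.4, 0], [0.1, 0, 0.7, 0], [0.1, 0, 0.9, 0], [0.1, 0, 0.9, 0]],
  ],
)

```text
t: 11.4
tool_pos: [0.6706, -0.0252, 0.1876]
orientation: [-2.671, -0.282, -0.385]
force: [-0.3, 0.5, -3.6]
opening: 0.0161
```

```bash
python3 - <<'E'
from h import *
s,M,p=show();a=ang(M);print('ang',a, s['force']@N,s['wrist_torque'].round(2))
for h in(.015,.0):print(loc(ins(h)))
E
```

```text
t 11.4 q [-0.388  0.233  1.538  0.525  1.356 -0.709] p [ 0.6706 -0.0252  0.1876] F [-0.3  0.5 -3.6] op 0.0161 tilt 29.41 az 63.0
ang 39.48969719307105 -3.283767101304729 [-0.54  0.11 -0.02]
[-0.08 -0.    0.06]
[-0.07 -0.01  1.56]
```

play_rows(
  increments=[
    [[-0.05, 0, 0.4, 0], [-0.05, 0, 0.8, 0], [-0.05, 0, 1.0, 0], [-0.05, 0, 1.0, 0]],
  ],
)

```text
t: 11.8
tool_pos: [0.6728, -0.0211, 0.1794]
orientation: [-2.671, -0.282, -0.386]
force: [-2.7, -4.2, 3.5]
opening: 0.0156
```

```bash
python3 - <<'E'
from h import *
s,M,p=show();a=ang(M);print('ang',a, s['force']@N,s['wrist_torque'].round(2))
for h in(.015,.0):print(loc(ins(h)))
E
```

```text
t 11.8 q [-0.381  0.241  1.544  0.527  1.338 -0.71 ] p [ 0.6728 -0.0211  0.1794] F [-2.7 -4.2  3.5] op 0.0156 tilt 29.42 az 62.8
ang 39.51565889591635 5.515772104558539 [-0.4   0.15  0.04]
[-0.1  -0.01 -0.88]
[-0.08 -0.02  0.62]
```

play_rows(
  increments=[
    [[-0.05, 0, 0.3, 0], [-0.05, 0, 0.6, 0], [-0.05, 0, 0.75, 0], [-0.05, 0, 0.75, 0]],
  ],
)

```text
t: 12.2
tool_pos: [0.6742, -0.0187, 0.1743]
orientation: [-2.672, -0.283, -0.388]
force: [-7.7, -6.0, 10.1]
opening: 0.0155
```

```bash
python3 - <<'E'
from h import *
s,M,p=show();a=ang(M);print('ang',a, s['force']@N,s['wrist_torque'].round(2))
for h in(.0,):print(loc(ins(h)))
E
```

```text
t 12.2 q [-0.376  0.246  1.548  0.527  1.327 -0.712] p [ 0.6742 -0.0187  0.1743] F [-7.7 -6.  10.1] op 0.0155 tilt 29.41 az 62.7
ang 39.56260908198955 13.194611717852206 [-0.21  0.79  0.41]
[-0.09 -0.03  0.04]
```

play_rows(
  increments=[
    [[0, 0, 0.15, 0], [0, 0, 0.3, 0], [0, 0, 0.3, 0]],
  ],
)

```text
t: 12.5
tool_pos: [0.6743, -0.0187, 0.1742]
orientation: [-2.673, -0.284, -0.388]
force: [-18.4, -10.0, 20.2]
opening: 0.0156
```

```bash
python3 - <<'E'
from h import *
s,M,p=show();a=ang(M);print('ang',a, s['force']@N,s['wrist_torque'].round(2))
for h in(.0,):print(loc(ins(h)))
E
```

```text
t 12.5 q [-0.375  0.246  1.548  0.526  1.327 -0.712] p [ 0.6743 -0.0187  0.1742] F [-18.4 -10.   20.2] op 0.0156 tilt 29.35 az 62.6
ang 39.626871553465314 26.133913269158903 [-0.09  2.11  1.16]
[-0.1  -0.04  0.03]
```

Spring force matched the travel on the way in, and the flange now rests on the mouth. I start the clockwise turn under push.

play_rows(
  increments=[
    [[0, 0, 0.22, 0.1], [0, 0, 0.22, 0.2], [0, 0, 0.22, 0.3], [0, 0, 0.22, 0.4], [0, 0, 0.22, 0.5]],
  ],
  squeeze=55,
)

```text
t: 13.0
tool_pos: [0.6742, -0.0176, 0.1747]
orientation: [-2.62, 0.382, -0.225]
force: [-17.1, -4.8, 17.3]
opening: 0.0155
```

```bash
python3 - <<'E'
from h import *
s,M,p=show();a=ang(M);print('ang',a, s['force']@N,s['wrist_torque'].round(2),'Tn',s['wrist_torque']@N)
for h in(.0,):print(loc(ins(h)))
E
```

```text
t 13.0 q [-0.374  0.245  1.548  0.527  1.328 -0.209] p [ 0.6742 -0.0176  0.1747] F [-17.1  -4.8  17.3] op 0.0155 tilt 29.37 az 62.8
ang 10.857354182435204 21.08870236986773 [0.47 1.63 1.48] Tn 0.45220602822055134
[-0.06  0.12  0.03]
```

play_rows(
  increments=[
    [[0, 0, 0.22, 0.1], [0, 0, 0.22, 0.2], [0, 0, 0.22, 0.3], [0, 0, 0.22, 0.4], [0, 0, 0.22, 0.5]],
  ],
)

```text
t: 13.5
tool_pos: [0.6736, -0.0172, 0.1747]
orientation: [-2.427, 1.015, -0.053]
force: [-18.7, -7.6, 18.0]
opening: 0.0157
```

```bash
python3 - <<'E'
from h import *
s,M,p=show();a=ang(M);print('ang',a, s['force']@N,s['wrist_torque'].round(2),'Tn',s['wrist_torque']@N)
for h in(.0,):print(loc(ins(h)))
E
```

```text
t 13.5 q [-0.374  0.245  1.548  0.526  1.329  0.295] p [ 0.6736 -0.0172  0.1747] F [-18.7  -7.6  18. ] op 0.0157 tilt 29.33 az 62.9
ang -17.932647305475346 23.280630701035072 [0.22 1.93 1.6 ] Tn 0.47499389238652345
[0.08 0.13 0.03]
```

play_rows(
  increments=[
    [[0, 0, 0.22, 0.1], [0, 0, 0.22, 0.2], [0, 0, 0.22, 0.3], [0, 0, 0.22, 0.4], [0, 0, 0.22, 0.42]],
  ],
)

```text
t: 14.0
tool_pos: [0.6731, -0.0169, 0.1748]
orientation: [-2.163, 1.502, 0.094]
force: [-18.9, -8.8, 17.6]
opening: 0.016
```

```bash
python3 - <<'E'
from h import *
s,M,p=show();a=ang(M);print('ang',a, s['force']@N,s['wrist_torque'].round(2),'Tn',s['wrist_torque']@N)
for h in(.0,):print(loc(ins(h)))
for n in('top','side'):
    im,d=read_camera(n);cv2.imwrite(f'pics/{n}3.png',im)
a=cv2.imread('pics/top3.png')[115:185,245:325];b=cv2.imread('pics/side3.png')[165:235,240:320]
cv2.imwrite('pics/pair3.png',cv2.resize(np.hstack([a,b]),None,fx=5,fy=5,interpolation=cv2.INTER_CUBIC))
E
```

```text
t 14.0 q [-0.373  0.244  1.548  0.525  1.331  0.718] p [ 0.6731 -0.0169  0.1748] F [-18.9  -8.8  17.6] op 0.016 tilt 29.28 az 63.1
ang -42.11451720399044 23.490103841707917 [0.04 2.   1.74] Tn 0.6160294135634446
[0.17 0.05 0.04]
```

View pics/pair3.png

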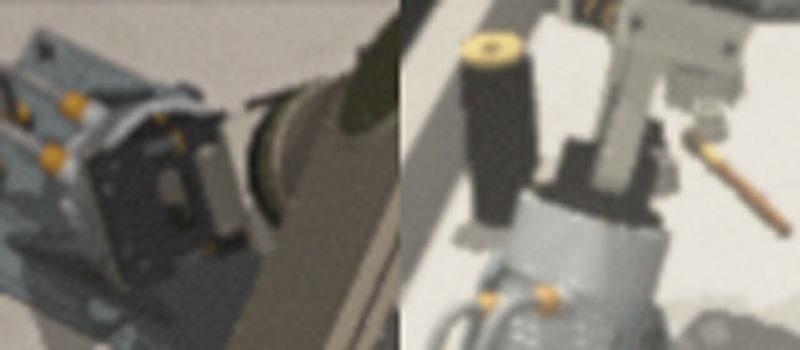

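The side crop shows the flange flat on the mouth and the wing turned about 82°. I ease the push to let the lugs rise into the notches.

play_rows(
  increments=[
    [[0, 0, -0.2, 0], [0, 0, -0.4, 0], [0, 0, -0.6, 0], [0, 0, -0.75, 0], [0, 0, -0.75, 0]],
  ],
)

```text
t: 14.6
tool_pos: [0.6714, -0.0196, 0.1798]
orientation: [-2.165, 1.5, 0.094]
force: [5.1, 1.4, -7.4]
opening: 0.0156
```

```bash
python3 - <<'E'
from h import *
s,M,p=show();a=ang(M);print('ang',a, s['force']@N,s['force']-s['force']@N*N,s['wrist_torque'].round(2),'Tn',s['wrist_torque']@N)
for h in(.006,):print(loc(ins(h)))
E
```

```text
t 14.6 q [-0.378  0.239  1.546  0.524  1.341  0.716] p [ 0.6714 -0.0196  0.1798] F [ 5.1  1.4 -7.4] op 0.0156 tilt 29.29 az 63.2
ang -42.00813335441942 -8.174381257794659 [ 3.23364664 -2.25519185 -0.29285963] [-0.58 -0.77 -0.3 ] Tn 0.2144204420280547
[0.17 0.01 0.03]
```

The lug stops at 6 mm lift and resists a pull of about 6 N beyond the weight, so it's seated in the notches. I release and back off along the axis.

play_rows(
  increments=[
    [[0, 0, 0.05, 0], [0, 0, 0.05, 0], [0, 0, 0.05, 0], [0, 0, 0.05, 0]],
  ],
  jaw=4.0,
)

```text
t: 15.0
tool_pos: [0.6717, -0.0194, 0.1798]
orientation: [-2.165, 1.499, 0.094]
force: [-0.1, 0.6, 0.0]
opening: 0.0389
```

play_rows(
  increments=[
    [[0, 0, -1.5, 0], [0, 0, -4, 0], [0, 0, -8, 0], [0, 0, -12, 0], [0, 0, -15, 0]],
  ],
)

```text
t: 15.5
tool_pos: [0.6383, -0.0864, 0.3148]
orientation: [-2.165, 1.499, 0.089]
force: [0.2, -0.1, -0.0]
opening: 0.0402
```

```bash
python3 - <<'E'
from h import *
s,M,p=show()
for n in('top','side'):
    im,d=read_camera(n);cv2.imwrite(f'pics/{n}4.png',im);np.save(f'pics/{n}4d.npy',d)
a=cv2.imread('pics/top4.png')[115:185,245:325];b=cv2.imread('pics/side4.png')[165:235,240:320]
cv2.imwrite('pics/pair4.png',cv2.resize(np.hstack([a,b]),None,fx=5,fy=5,interpolation=cv2.INTER_CUBIC))
E
```

```text
t 15.5 q [-0.5    0.139  1.409  0.511  1.602  0.724] p [ 0.6383 -0.0864  0.3148] F [ 0.2 -0.1 -0. ] op 0.0402 tilt 29.3 az 62.7
```

View pics/pair4.png

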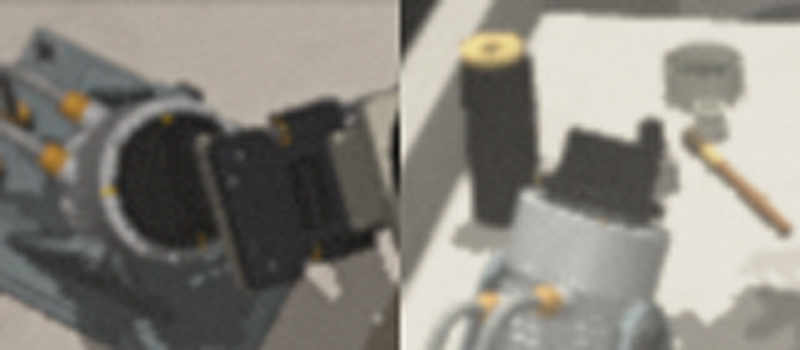

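The cover sits on the housing, with its marks at top crop (167,118) and (203,240). I'll clear the arm and check the angle and lift.

```bash
python3 - <<'E'
from h import *
s,M,p=show();print(loc(p+np.array([-.12,-.2,.06])))
E
```

```text
t 15.6 q [-0.502  0.137  1.406  0.512  1.601  0.724] p [ 0.6396 -0.0878  0.3177] F [-0.4  0.6  0.2] op 0.0399 tilt 29.3 az 62.0
[ 10.58  13.83 -16.63]
```

play_rows(
  increments=[
    [[2, 2.7, -3.3, 0], [4, 5.4, -6.6, 0], [6, 8, -10, 0], [8.5, 11, -13.3, 0], [10.6, 13.8, -16.6, 0]],
  ],
)

```text
t: 16.1
tool_pos: [0.5187, -0.2889, 0.3777]
orientation: [-2.165, 1.498, 0.081]
force: [-0.2, -0.3, 0.5]
opening: 0.0397
```

```bash
python3 - <<'E'
from h import *
show()
I={}
for n in('top','side'):
    im,d=read_camera(n);cv2.imwrite(f'pics/{n}5.png',im);np.save(f'pics/{n}5d.npy',d)
im=cv2.imread('pics/top5.png');hs=cv2.cvtColor(im,cv2.COLOR_BGR2HSV)
m=cv2.inRange(hs,(18,70,60),(38,255,255));k=np.zeros_like(m);k[128:178,260:305]=m[128:178,260:305]
n,l,st_,c=cv2.connectedComponentsWithStats(k)
for i in range(1,n):
    print(st_[i,4],c[i].round(1),end=' ')
    for hh in(0,.015):
        e,dd=rays('top',[c[i]]);t=((C+N*hh-e)@N)/(dd[0]@N);q=e+dd[0]*t-C;print(hh,'r',np.hypot(q@XH,q@YH).round(4),'ang',np.degrees(np.arctan2(q@YH,q@XH)).round(1),end=' ')
    print()
d=np.load('pics/top5d.npy');ys,xs=np.mgrid[128:178,255:310];P=deproj('top',np.c_[xs.ravel(),ys.ravel()],d[ys,xs].ravel())-C
h=P@N;u=P@XH;v=P@YH;r=np.hypot(u,v)
f=(r<.036)&(h>.005)&(h<.025);w=(r<.036)&(h>.038)&(h<.06);ri=(r>.0405)&(r<.045)&(abs(h)<.006)
F=P[f];cc=F.mean(0);nn=np.linalg.svd(F-cc)[2][2];nn*=np.sign(nn[2])
print('flange top h',np.median(h[f]),f.sum(),'angle to N deg',np.degrees(np.arccos(nn@N)),'wing top h',np.median(h[w]),w.sum(),'rim',np.median(h[ri]),ri.sum())
W=np.c_[u[w],v[w]];vv=np.linalg.svd(W-W.mean(0))[2][0];print('wing ang',np.degrees(np.arctan2(vv[1],vv[0])))
a=im[110:190,235:325];b=cv2.imread('pics/side5.png')[165:245,235:325]
cv2.imwrite('pics/pair5.png',cv2.resize(np.hstack([a,b]),None,fx=4.4,fy=4.4,interpolation=cv2.INTER_CUBIC))
E
```

```text
t 16.1 q [-0.882  0.177  1.254  0.495  1.883  0.442] p [ 0.5187 -0.2889  0.3777] F [-0.2 -0.3  0.5] op 0.0397 tilt 29.31 az 62.0
6 [260.2 135.8] 0 r 0.0704 ang 86.4 0.015 r 0.0745 ang 89.2 
6 [278.  138.5] 0 r 0.034 ang 39.7 0.015 r 0.0347 ang 49.7 
4 [293.5 148.5] 0 r 0.0425 ang -50.7 0.015 r 0.036 ang -49.8 
7 [266.7 152.6] 0 r 0.0394 ang 129.6 0.015 r 0.045 ang 128.9 
4 [284.8 163. ] 0 r 0.038 ang -125.7 0.015 r 0.036 ang -134.8 
flange top h 0.017470169797739042 319 angle to N deg 0.3695020065662182 wing top h 0.04651745929456815 135 rim 0.0016229705546322024 116
wing ang -131.17254935107766
```

View pics/pair5.png

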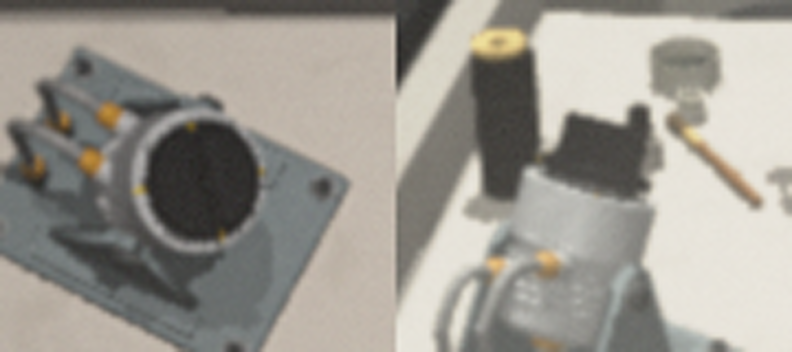

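View pics/top5.png

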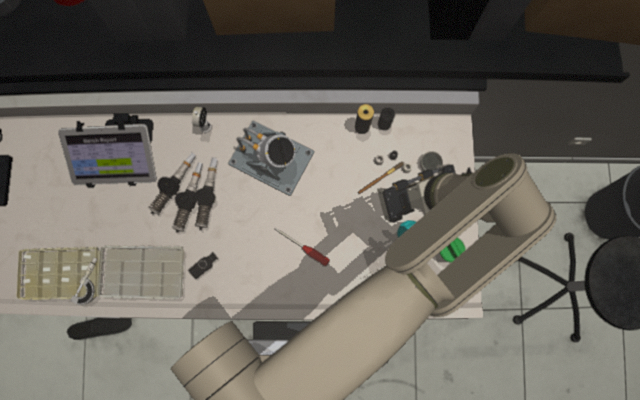

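The checks pass: wing angle -131° (housing x is -130°), flange gap 6–7 mm, and the flange square to the mouth within 0.4°. I let the arm settle and hand in.

play_rows(
  increments=[
    [[0, 0, 0, 0], [0, 0, 0, 0], [0, 0, 0, 0]],
  ],
)

```text
t: 16.5
tool_pos: [0.518, -0.2915, 0.3781]
orientation: [-2.162, 1.504, 0.078]
force: [1.1, -0.0, 0.5]
opening: 0.04
```

```bash
python3 - <<'E'
from h import *
s,_,_=show();print(abs(s['dq']).max());print(close_job())
E
```

```text
t 16.5 q [-0.885  0.178  1.253  0.494  1.882  0.443] p [ 0.518  -0.2915  0.3781] F [ 1.1 -0.   0.5] op 0.04 tilt 29.21 az 61.7
0.006423241969824821
the job is handed in; nothing more can be done
None
```

The cover is locked in the housing by itself and the job is handed in, at 16.5 s with the arm clear. I pinched the black cover by its wing and put its lugs in the slots. I then pushed the flange onto the mouth, turned it about 82° clockwise, eased off and let go.

The moves cannot command tilt, so I got the 30° lean by driving the arm past its reach limit in the direction of the lean, in steps. It came to 29.4°, close enough for the fit.

**Checks that passed:**
- **Spring:** the push-back matched the travel on the way in.
- **Lock:** before release the cover stopped at about 6 mm of lift and held against a pull of about 6 N beyond its weight.
- **After release:** the flange gap measured about 6.9 mm by depth (6 mm nominal), the flange was square to the mouth within 0.4°, and the wing was within 1° of the housing's x.

**Disagreements:**
- The two flange marks gave angles about 5° apart, but they are only a few pixels each; the wing and the tool angle agree with each other.
- There was about 12–13 N of sideways force while turning.

I touched none of the bystanders or the look-alikes. In the last picture the ones in view looked unmoved, but the arm partly hid the turquoise look-alike and covered the spot where the jar stands.

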